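Set and clamp the side guide of a test-card cutter

TASK

Set up the card cutter: slide its loose side guide up to the white card until the card is snug and square between the guide and the fixed fence, then use the flat-blade screwdriver to turn the guide's slotted clamp screw clockwise until it is fully tight. Hang the screwdriver back upright in its free notch of the tool stand; the card must stay snug, and leave the nut driver, strip tray, tube block and jar where they are.

Things in the scene. Friction and masses are not known exactly. Their poses are not given: they have to be found in the camera images.
- cutter: Bench-top card cutter, fixed. Origin at bench level under its flat aluminium feed deck, z up. Deck: top 85 mm above the origin, x -150 to 115 mm, y -100 to 120 mm. At y below -90 mm stands the knife head (casing, clear guard, bearing plates) up to 214 mm, with a red ball knob to 254 mm. The side guide lies on the card's -x side and slides along x.
- fence_face (a point): Point at deck height on the inner face (towards -x) of the fixed steel fence, axes parallel to the cutter's; 75 mm in +x from the cutter's origin. The fence runs along y, 12 mm thick, 20 mm high above the deck.
- card: White rigid plastic card 80 (x) x 150 (y) x 4 mm, loose and flat on the feed deck between side guide and fixed fence, at first a few mm off the fence and slightly skew. Origin at the centre of its underside. Snug and square: origin 35 mm in +x from the cutter's origin, x axes parallel, edges against fence and guide.
- guide (a joint): Slide of the dark side guide along the cutter's x axis, in m. 0: its face is 80 mm (the card's width) from the fixed fence, card snug. Grows as the guide moves away from the fence (to the cutter's -x). Starts at 0.024 to 0.050; end stops at -0.004 and 0.055. Drags with about 4 N while the screw is loose and stays where it is left; the tight screw clamps it.
- guide_face (a point): Point at deck height on the guide's flat face towards the card; axes parallel to the cutter's. The guide is a rail (x -12 to 0 mm from this point, y -90 to 60 mm, 24 mm high) with a foot block behind (x -72 to -12, y -28 to 28 mm, 16 mm high). Pushing the back of the foot towards +x slides it.
- guide_back (a point): Centre of the flat back face of the guide's foot (face 56 mm wide, 16 mm high; this point is 8 mm above the deck), on the side away from the card.
- clamp_screw (a joint): Turn of the captive clamp screw, in rad. 0: fully tight, against its stop. Negative: loose by that angle (starts 0.9 to 1.5 rad loose). It grows as the screw turns clockwise seen from above. It does not rise or sink as it turns. Drag about 0.06 N m, up to 0.1 N m over the last 0.3 rad, where it clamps the guide.
- screw_head (a point): Centre of the top of the clamp screw's round steel head (diameter 22 mm, 10 mm high, its top 26 mm above the deck) on the guide's foot; axis vertical. A straight slot right across it, 4.8 mm wide, 6 mm deep, open at both ends, lies along this point's x axis, which turns with the screw (parallel to the cutter's x axis when tight).
- screwdriver: Flat-blade screwdriver hanging upright in a notch of the tool stand, blade down. Origin at the shoulder where handle meets shaft, z up. Black handle: square, 26 x 26 mm, flats facing its x and y axes, z 0 to 90 mm. Round shaft 8 mm thick. Blade at the end: 12 mm wide along its x axis, 2 mm thick along its y axis. Mass about 0.14 kg.
- blade_tip (a point): Middle of the end of the screwdriver's blade, 100 mm below the screwdriver's origin.
- stand: White sheet-metal tool stand fixed on the bench, 190 (x) x 100 (y) x 130 mm high, origin at the centre of its underside. The 5 mm thick top plate has two notches at x = -45 and +45 mm, 15 mm wide, open to -y, from y = -50 to -4 mm. A driver hangs with its shaft in a notch at y about -15 mm, its shoulder on the plate's top. Back wall at y = 45 to 50 mm; base plate 5 mm thick.
- nut_driver: Nut driver hanging in the other notch: round black handle 30 mm in diameter and 70 mm long, thick socket end. Origin at the handle's shoulder. To be left alone.
- strip_tray: Low light grey tray 100 x 140 x 22 mm on the bench with cut strips. Origin at the centre of its underside. To be left alone.
- tube_block: Black block 60 x 100 x 50 mm with two blue-capped tubes, 101 mm high in all. Origin at the centre of its underside. To be left alone.
- jar: Amber jar, 60 mm in diameter, 85 mm high. Origin at the centre of its underside. To be left alone.
Mind the look-alikes: they are no part of the job. Of the things like the card, leave any that is black or pink; of the rest the larger one is meant.

How it is judged:
On the way, in this order (a step that is already met when the one before it is completed fails the run):
1. The guide is pushed up so that the card is snug and square against the fixed fence, the clamp screw still loose (value of joint guide between -0.003 and 0.002 m and x of card in the frame of cutter between 0.033 and 0.037 m and angle between the x axis of card and the x axis of cutter, either way round below 0.02 rad and z of card in the frame of cutter below 0.087 m and y of card in the frame of cutter between -0.06 and 0.08 m and value of joint clamp_screw below -0.6 rad), for 0.3 s.
2. The clamp screw is fully tight, the screwdriver's blade in its slot, the card still snug (value of joint guide between -0.003 and 0.002 m and x of card in the frame of cutter between 0.033 and 0.037 m and angle between the x axis of card and the x axis of cutter, either way round below 0.02 rad and z of card in the frame of cutter below 0.087 m and y of card in the frame of cutter between -0.06 and 0.08 m and value of joint clamp_screw above -0.12 rad and distance between blade_tip and screw_head below 0.012 m), for 0.2 s.
At the end, for the whole second after the job is handed in: Guide within 2 mm of the 80 mm setting, card flat on the deck, within 2 mm and 0.02 rad of flush with the fence; clamp screw within 0.12 rad of its tight stop; screwdriver released and at rest, hanging upright (within 0.1 rad) in a notch of the stand with its shoulder on the top plate (value of joint guide between -0.003 and 0.002 m and x of card in the frame of cutter between 0.033 and 0.037 m and angle between the x axis of card and the x axis of cutter, either way round below 0.02 rad and z of card in the frame of cutter below 0.087 m and y of card in the frame of cutter between -0.06 and 0.08 m and value of joint clamp_screw above -0.12 rad and (x of screwdriver in the frame of stand between -0.053 and -0.037 m or x of screwdriver in the frame of stand between 0.037 and 0.053 m) and y of screwdriver in the frame of stand between -0.042 and 0 m and z of screwdriver in the frame of stand between 0.127 and 0.134 m and angle between screwdriver's own z axis and vertical below 0.1 rad and linear speed of screwdriver below 0.02 m/s); the robot touches nothing.
It fails at once if The clamp screw is turned with the fingers instead of the screwdriver (contact force between the fingers and clamp_screw above 1 N).
It fails at once if A bystander (nut driver, strip tray, tube block or jar) is moved by more than 20 mm (distance of any of nut_driver, strip_tray, tube_block, jar from where it was at the start of the episode above 0.02 m).
It also fails if it takes over 64 s, if anything falls off the work surface, if the arm or the gripper's body presses on something with over 40 N, if the wrist force passes 120 N, or if a joint passes its speed limit or range.

ROBOT

A 6-joint arm with a two-finger parallel gripper is mounted at the origin on the work surface. World frame = base frame: x ahead of the robot, y to its left, z up, the work surface at z = 0. Lengths are in m, angles in rad, forces in N, time in s.
With the tool pointing down it reaches from about 0.25 to 0.775 m from the base axis. Payload 4 kg.
Tool frame: the origin (TCP) lies midway between the tips of the shut fingers; the grasp point (between the pads) lies 19 mm behind it (grip_point_offset is the distance from the TCP to the grasp point, in m); z points along the fingers, y is the line along which they close (so a half turn about z gives the same grasp; the last joint's range is limited). The gripper opens to 94 mm and grips with 3 to 60 N. Pads are 16 mm wide; open, the fingers measure 119 mm over their backs; the gripper's body (75 mm by 177 mm) begins 78 mm behind the grasp point.
Start: joints at [1.243, 0.087, 1.371, -0, 1.684, -0.103], TCP at [0.123, 0.536, 0.206] pointing down, gripper open.
Joint ranges: [-3.1, 3.1], [-0.76, 2.03], [0.27, 2.55], [-1.08, 4.22], [0.17, 2.65], [-2.57, 2.57]. Speed limits (rad/s): [2.79, 2.79, 3.14, 3.14, 3.14, 3.14].

INTERFACE

Orientations are given as [roll, pitch, yaw] about the fixed x, y, z axes, in that order (R = Rz(yaw) Ry(pitch) Rx(roll)).
In Python, from bench import * gives the robot as it stands.
- The arm moves only by the tool carry_out, never from a script. Its argument "commands" is a list of rows, each a list of 6 numbers: the shift along the tool's x, y, z in m, then the turn, a rotation vector about the tool's x, y, z in rad. In form: [[tx, ty, tz, rx, ry, rz], ...]. A call has exactly 5 rows; each row is the pose to reach, as a shift and turn from the pose commanded when the call began, along the tool's axes at that moment; what a row does not reach only later rows make up. A row lasts 1/10 s, in which the tool goes at most 50 mm and 8.59 degrees, less where a joint would pass 70% of its speed; a pose out of reach is approached as far as the arm can. A call with a gripper value outside its range is refused whole. "jaw" is the opening, from 0 (shut) to 1 (fully open), set as the call begins (left out, the last holds). The fingers move at their own pace and stop on an object; the grip force is fixed at half the most. Time passes only in rows, so rows that repeat a pose let the fingers close, or fill a call up. It gives the time, the measured TCP pose, the force, the opening and the grip force at its end, in the units of the state.
- get_obs(): the state, without advancing time (a new reading comes with each control period).
- snapshot(name): name is "scene" or "side" or "wrist"; returns a dict with "img" (400x640x3 uint8, red, green, blue), "range_z" (400x640 float32, m along the optical axis (not along the pixel's ray), 0 where there is no reading), "fx", "fy", "cx", "cy" (pixels), "distortion" ([k1, k2, p1, p2, k3] as OpenCV has them; the pictures are not rectified), "R" (3x3) and "t" (3): a world point X has camera coordinates R X + t. Camera axes: x right, y down, z forward; pixel columns grow to the right and rows downward; lengths in m; the calibration is good to about 2 mm. A picture is of the moment at which its call begins.
- close_job(): hands the job in; it is judged then, once.
The state is a dict: "time": time; "joint_positions": joint angles; "qvel": joint speeds; "joint_torque": joint torques, N m; "tool_pos": TCP position; "ee_rot": TCP orientation; "wrist_force": force on the tool from outside, world axes, zero at the start; "wrist_torque": the same for the moment, N m; "width": finger opening in m; "finger_force": force on a finger pad.
Only numpy, scipy, OpenCV 4.12 (cv2) and the standard library are available. Lean on these libraries where they do the work, as an engineer would, in place of code of your own. Each camera call takes 0.05 s, during which the arm holds its last target. There are 200 camera calls.

## Working session

There is one attempt and no reset: what is moved stays moved. The work goes in short steps, Python scripts to look and compute and a tool call to move; the robot and the scene stay as the last step left them, time stands still between calls to the robot, and variables do not carry over. Pictures are saved under pics/ and viewed, at most 10 in all, crops included, and the job is handed in when it is done.

Besides the shell and the picture viewer there is one more tool, called as name([rows], argument=value, ...), one row to a line, values as JSON. carry_out: Moves the arm, as the interface text tells. Its arguments: {"type":"object","properties":{"commands":{"type":"array","items":{"type":"array","items":{"type":"number"}}},"jaw":{"type":"number"}},"required":["commands"]}

```bash
mkdir -p pics; cat > h.py <<'E'
from bench import *
import numpy as np, cv2
def save(name,fn,crop=None,scale=1):
    s=snapshot(name); im=s["img"][:,:,::-1]
    if crop: im=im[crop[1]:crop[3],crop[0]:crop[2]]
    cv2.imwrite("pics/"+fn,cv2.resize(im,None,fx=scale,fy=scale,interpolation=cv2.INTER_CUBIC)); np.save("pics/"+name+".npy",s,allow_pickle=True); return s
def load(name): return np.load("pics/"+name+".npy",allow_pickle=True).item()
def ray(s,uv):
    K=np.array([[s["fx"],0,s["cx"]],[0,s["fy"],s["cy"]],[0,0,1]]);p=cv2.undistortPoints(np.array(uv,float).reshape(-1,1,2),K,np.array(s["distortion"],float)).reshape(-1,2)
    R=np.array(s["R"]);t=np.array(s["t"]);d=np.c_[p,np.ones(len(p))]@R
    return -R.T@t,d
def plane(s,uv,z):
    o,d=ray(s,uv);return o+d*((z-o[2])/d[:,2])[:,None]
def depth(s,uv):
    o,d=ray(s,uv);u=np.round(np.array(uv)).astype(int).reshape(-1,2)
    return o+d*s["range_z"][u[:,1],u[:,0]][:,None]
def cloud(s):
    v,u=np.mgrid[0:400,0:640];uv=np.c_[u.ravel(),v.ravel()]
    return depth(s,uv).reshape(400,640,3)
def proj(s,P):
    K=np.array([[s["fx"],0,s["cx"]],[0,s["fy"],s["cy"]],[0,0,1]])
    return cv2.projectPoints(np.array(P,float).reshape(-1,3),cv2.Rodrigues(np.array(s["R"],float))[0],np.array(s["t"],float),K,np.array(s["distortion"],float))[0].reshape(-1,2)
E
python3 - <<'E'
from h import *
ims=[]
for n in ("scene","side","wrist"):
    s=save(n,n+"0.png"); print(n,np.round(-np.array(s["R"]).T@s["t"],3))
print(get_obs())
E
```

```text
scene [1.045 0.529 1.079]
side [ 0.514 -0.525  0.815]
wrist [0.045 0.554 0.383]
{'time': 0.15, 'joint_positions': array([ 1.24290575e+00,  8.77809374e-02,  1.37185371e+00, -4.60552256e-05,
        1.68358511e+00, -1.03126277e-01]), 'qvel': array([ 0.00032582, -0.00168415, -0.00355802, -0.00065958, -0.00156276,
       -0.00190289]), 'joint_torque': array([ 1.16878797e-03, -3.40643263e+01, -3.02792430e+01,  7.18753925e-02,
        3.05373094e-02, -1.19417496e-04]), 'tool_pos': array([0.12248668, 0.53577635, 0.20460248]), 'ee_rot': array([-3.13996948e+00, -1.21972764e-04,  2.91682310e+00]), 'wrist_force': array([-0.29792509, -0.06920511, -0.80991709]), 'wrist_torque': array([-0.01139627,  0.02262052, -0.01619782]), 'finger_force': 0.0, 'width': 0.09407737759259441}
```

View pics/scene0.png

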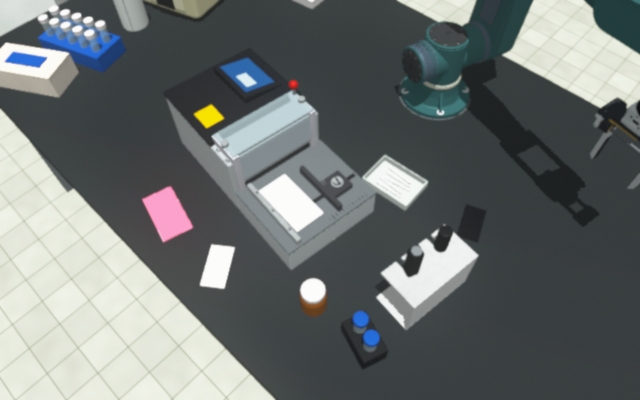

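View pics/side0.png

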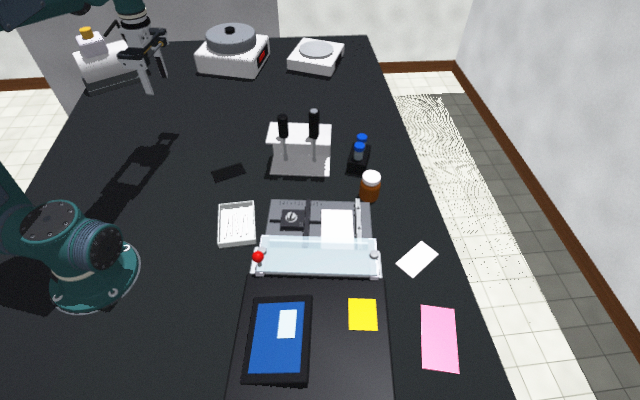

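Scene view: candidates for the card are the white card on the deck (283,203), the small white one on the bench (217,266), the pink one (167,213) and the black one (471,223). By the description I choose the one on the deck. For the tool there are two handles, (413,260) and (443,238), and the square one has to be picked out. A close crop follows.

```bash
python3 - <<'E'
from h import *
s=load("scene");d=load("side")
a=cv2.resize(s["img"][135:275,220:400,::-1],None,fx=4,fy=4,interpolation=cv2.INTER_CUBIC)[:,:720]
b=cv2.resize(d["img"][95:245,250:400,::-1],None,fx=4,fy=4,interpolation=cv2.INTER_CUBIC)
cv2.imwrite("pics/c_scene.png",a)
cv2.imwrite("pics/c_side.png",b)
for n,q in (("scene",s),("side",d)):
    C=cloud(q); im=q["img"].astype(int)
    ok=q["range_z"]>0
    # card: white at z~0.089
    m=(im.min(2)>190)&ok&(abs(C[...,2]-0.089)<0.012)
    k,l,st,_=cv2.connectedComponentsWithStats(m.astype(np.uint8))
    for i in range(1,k):
        if st[i,4]>60:
            P=C[l==i]; r=cv2.minAreaRect(P[:,:2].astype(np.float32)*1000)
            v,u=np.nonzero(l==i); pp=plane(q,np.c_[u,v],.089);r2=cv2.minAreaRect(pp[:,:2].astype(np.float32)*1000)
            print(n,st[i],P[:,2].mean().round(4),r2)
    # stand top
    m=(im.min(2)>150)&ok&(abs(C[...,2]-0.13)<0.01)
    k,l,st,_=cv2.connectedComponentsWithStats(m.astype(np.uint8))
    for i in range(1,k):
        if st[i,4]>60:
            v,u=np.nonzero(l==i); pp=plane(q,np.c_[u,v],.13);print(n,"stand",st[i],cv2.minAreaRect(pp[:,:2].astype(np.float32)*1000),C[l==i][:,2].mean())
    # handles: dark z .18-.25
    m=(im.max(2)<110)&ok&(C[...,2]>.145)&(C[...,2]<.26)&(C[...,1]>0)&(C[...,0]>.2)
    k,l,st,_=cv2.connectedComponentsWithStats(m.astype(np.uint8))
    for i in range(1,k):
        if st[i,4]>30: print(n,"handle",st[i],C[l==i].mean(0).round(3),C[l==i].max(0).round(3),C[l==i].min(0).round(3))
E
```

```text
scene [   0   43   69   36 1223] 0.0817 ((801.0559692382812, -964.7595825195312), (121.36283874511719, 237.6514892578125), 29.030834197998047)
scene [ 259  174   64   58 1842] 0.0896 ((615.965576171875, 8.393241882324219), (153.39295959472656, 82.07191467285156), 83.06178283691406)
scene [301 279  24  23 450] 0.0864 ((743.6129150390625, 205.32986450195312), (50.7208137512207, 49.24742126464844), 42.94050216674805)
scene stand [84 29 11  9 63] ((614.2915649414062, -867.2443237304688), (33.241268157958984, 35.70173645019531), 25.436534881591797) 0.12550566679504713
scene stand [ 381  233   97   76 3029] ((545.521484375, 360.3262939453125), (103.47881317138672, 192.98004150390625), 81.46200561523438) 0.1313373751663076
scene handle [434 226  19  24 314] [0.506 0.353 0.184] [0.515 0.365 0.205] [0.485 0.337 0.145]
scene handle [403 246  21  29 316] [0.597 0.341 0.189] [0.605 0.354 0.224] [0.582 0.322 0.146]
side [559  14  46  33 272] 0.089 ((1946.626953125, 1108.340576171875), (351.70965576171875, 54.89028549194336), 88.9550552368164)
side [195  34  73  27 473] 0.0882 ((302.9756774902344,
[... 1115 characters left out ...]
68.0523681640625, 364.50689697265625), (98.59988403320312, 40.83154296875), 89.7797622680664) 0.12972722413823398
side stand [285 122  26  23 456] ((545.3660888671875, 357.5989990234375), (105.18495178222656, 73.1034164428711), 82.3270034790039) 0.13018861074870663
side stand [316 124  16  22 279] ((619.5133666992188, 345.054931640625), (102.82129669189453, 41.67064666748047), 80.88314056396484) 0.13015557696400057
side handle [225  27   9   6  47] [0.299 1.043 0.152] [0.316 1.065 0.157] [0.281 1.022 0.145]
side handle [309 110  11  26 234] [0.588 0.328 0.185] [0.605 0.345 0.22 ] [0.574 0.319 0.145]
side handle [277 114  11  21 185] [0.5   0.34  0.179] [0.514 0.361 0.201] [0.485 0.332 0.145]
```

View pics/c_scene.png

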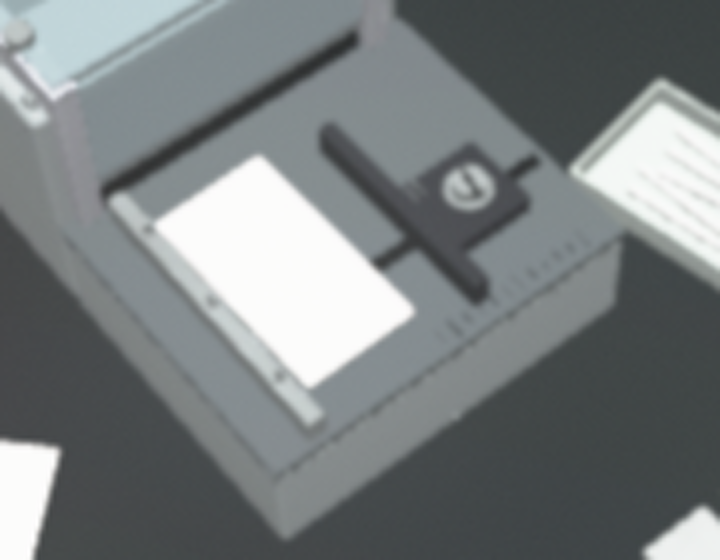

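View pics/c_side.png

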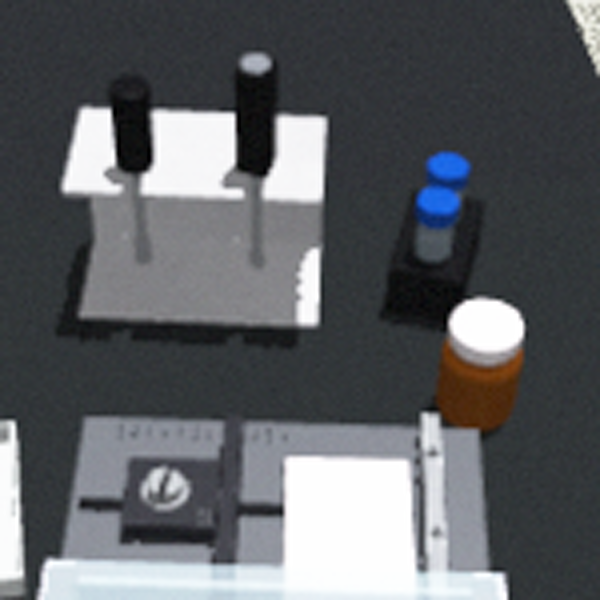

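The close crop confirms the white card lies between the fence (crop 215,300) and the dark guide, whose slotted screw is at crop (468,187). In the side crop the square, taller handle is the right one (255,115), and the round nut driver is on the left. Next I get rough positions and plan a wrist view.

```bash
cat >> h.py <<'E'
from scipy.spatial.transform import Rotation as Ro
def go(pos,rpy,n=1):
    o=get_obs();R=Ro.from_euler('xyz',o["ee_rot"]);T=Ro.from_euler('xyz',rpy)
    print("cmd shift",np.round(R.inv().apply(np.array(pos)-o["tool_pos"]),4),"turn",np.round((R.inv()*T).as_rotvec(),4),"time",o["time"],"pos",o["tool_pos"].round(4))
E
python3 - <<'E'
from h import *
s=load("scene");d=load("side");w=load("wrist")
c=lambda u,v:[u/4+220-.375,v/4+135-.375]
print("screw",plane(s,[c(468,187)],.111), plane(d,[[250+163/4,95+487/4]],.111))
f=plane(s,[c(125,195),c(322,410)],.105);print("fence inner/top approx",f,np.degrees(np.arctan2(*(f[1]-f[0])[[1,0]])))
g=plane(s,[c(325,125),c(478,300)],.109);print("rail face?",g,np.degrees(np.arctan2(*(g[1]-g[0])[[1,0]])))
e=plane(s,[c(280,470),c(625,235)],.085);print("deck front",e,np.degrees(np.arctan2(*(e[1]-e[0])[[1,0]])))
print("wrist fx",w["fx"],"axis",np.array(w["R"])[2].round(3), np.array(w["R"])[0].round(3))
go((0.42,.06,.33),(np.pi,0,3.0))
E
```

```text
screw [[0.50853524 0.06091171 0.111     ]] [[0.50558249 0.05019607 0.111     ]]
fence inner/top approx [[ 0.64992545 -0.08962224  0.105     ]
 [ 0.6752508   0.10212284  0.105     ]] 82.47602544963165
rail face? [[ 0.53208615 -0.03621994  0.109     ]
 [ 0.56340738  0.11858135  0.109     ]] 78.56165904433065
deck front [[0.71129691 0.10328971 0.085     ]
 [0.45626803 0.14220969 0.085     ]] 171.32303499033122
wrist fx 279.45261199404166 axis [ 0.265 -0.062 -0.962] [ 0.223  0.975 -0.002]
cmd shift [-0.3961 -0.3977 -0.1248] turn [-0.0016 -0.0002 -0.0832] time 0.15 pos [0.1225 0.5358 0.2046]
```

```bash
python3 -c "
from h import *
go((0.60,.05,.30),(np.pi,0,3.0))"
```

```text
cmd shift [-0.5738 -0.3673 -0.0949] turn [-0.0016 -0.0002 -0.0832] time 0.15 pos [0.1225 0.5358 0.2046]
```

carry_out([
  [-0.038,-0.0245,-0.012,0,0,0],
  [-0.076,-0.049,-0.024,0,0,0],
  [-0.115,-0.0735,-0.034,0,0,0],
  [-0.153,-0.098,-0.045,0,0,0],
  [-0.191,-0.1225,-0.055,0,0,0],
], jaw=0)

```text
time: 0.65
tool_pos: [0.2823, 0.3727, 0.2607]
ee_rot: [3.142, 0.0, 2.917]
wrist_force: [-0.3, 0.3, 0.7]
width: 0.0576
finger_force: 0.0
```

carry_out([
  [-0.038,-0.0245,-0.008,0,0,0],
  [-0.076,-0.049,-0.016,0,0,0],
  [-0.115,-0.0735,-0.024,0,0,0],
  [-0.153,-0.098,-0.032,0,0,0],
  [-0.191,-0.1225,-0.04,0,0,0],
])

```text
time: 1.15
tool_pos: [0.4413, 0.2106, 0.3006]
ee_rot: [3.141, -0.0, 2.917]
wrist_force: [0.4, -0.5, 0.4]
width: 0.017
finger_force: 0.0
```

carry_out([
  [-0.038,-0.0245,0,0,0,-0.02],
  [-0.076,-0.049,0,0,0,-0.04],
  [-0.115,-0.0735,0,0,0,-0.06],
  [-0.153,-0.098,0,0,0,-0.083],
  [-0.191,-0.1225,0,0,0,-0.083],
])

```text
time: 1.65
tool_pos: [0.6002, 0.0486, 0.3]
ee_rot: [3.141, -0.001, 3.0]
wrist_force: [0.3, 0.0, 0.7]
width: 0.0002
finger_force: 0.0
```

```bash
python3 - <<'E'
from h import *
s=save("wrist","wrist1.png"); print(get_obs())
E
```

```text
{'time': 1.7, 'joint_positions': array([-0.02022522,  0.21685924,  1.04353523, -0.00439877,  1.88197823,
       -1.44375257]), 'qvel': array([ 0.05085399, -0.0447537 ,  0.12020762,  0.02661749,  0.0516895 ,
        0.10631914]), 'joint_torque': array([  6.03477806, -52.23211527, -32.85247564,   1.24970846,
         1.77785285,  -0.18696606]), 'tool_pos': array([0.60399851, 0.04292532, 0.29722365]), 'ee_rot': array([-3.13733938e+00, -2.40268802e-04,  2.99297796e+00]), 'wrist_force': array([ 0.88268489, -2.7618308 , -1.30743197]), 'wrist_torque': array([-0.08422053, -0.05055492,  0.00889655]), 'finger_force': 0.0, 'width': 0.0004986019544436443}
```

View pics/wrist1.png

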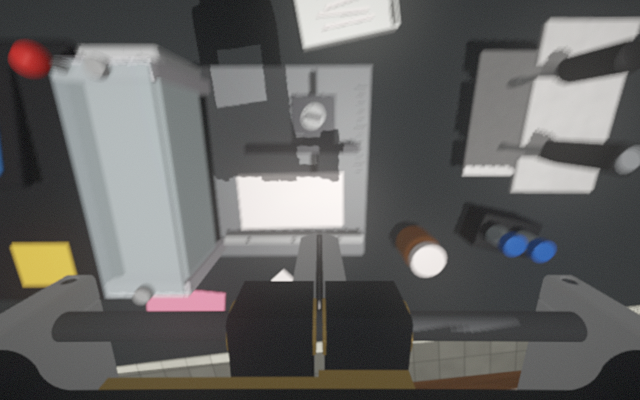

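The wrist view shows the screw at (313,115), the foot (290-335, 95-135), the rail at row 148, the card (238-343, 172-228), the fence at row 243, and the screwdriver handle top at (630,158). Now I measure from a settled frame.

```bash
python3 - <<'E'
from h import *
s=snapshot("wrist");np.save("pics/wrist.npy",s,allow_pickle=True);o=get_obs();print(o["tool_pos"],o["ee_rot"])
C=cloud(s);z=C[...,2];im=s["img"].astype(int)
h,e=np.histogram(z[60:260,200:380],bins=np.arange(.07,.13,.002));print(list(zip(e.round(3),h)))
sub=np.zeros(z.shape,bool);sub[60:240,205:375]=1
def rect(m,name,zp,mn=40):
    k,l,st,_=cv2.connectedComponentsWithStats(m.astype(np.uint8))
    for i in range(1,k):
        if st[i,4]>mn:
            v,u=np.nonzero(l==i);p=plane(s,np.c_[u,v],zp)[:,:2]
            print(name,st[i],z[l==i].mean().round(4),[np.round(q,1) for q in cv2.minAreaRect((p*1000).astype(np.float32))])
rect(sub&(abs(z-.101)<.005),"foot",.101)
rect(sub&(z>.094),"guide all",.105)
rect(sub&(z>.106)&(z<.125),"rail/screw",.109,20)
sub[60:260]=1;sub[:,:205]=0;sub[:,380:]=0
rect(sub&(im.min(2)>200)&(abs(z-.089)<.006),"card",.089)
rect(sub&(z>.08)&(z<.12),"deck",.085)
f=np.zeros(z.shape,bool);f[230:258,215:370]=1
rect(f&(z>.098)&(z<.115),"fence",.105)
a=np.zeros(z.shape,bool);a[10:210,500:640]=1
rect(a&(abs(z-.13)<.006)&(im.min(2)>150),"stand",.13)
rect(a&(z>.15)&(z<.26),"handles",.22)
# screw
c=im[95:137,292:336].max(2).astype(np.uint8)
cv2.imwrite("pics/screw.png",cv2.resize(s["img"][80:180,260:380,::-1],None,fx=6,fy=5.9,interpolation=cv2.INTER_CUBIC))
E
```

```text
[0.60166392 0.0457893  0.29702527] [-3.13951077 -0.00375091  2.99355978]
[(np.float64(0.07), np.int64(0)), (np.float64(0.072), np.int64(0)), (np.float64(0.074), np.int64(0)), (np.float64(0.076), np.int64(0)), (np.float64(0.078), np.int64(0)), (np.float64(0.08), np.int64(18)), (np.float64(0.082), np.int64(3982)), (np.float64(0.084), np.int64(13899)), (np.float64(0.086), np.int64(1825)), (np.float64(0.088), np.int64(4723)), (np.float64(0.09), np.int64(494)), (np.float64(0.092), np.int64(174)), (np.float64(0.094), np.int64(181)), (np.float64(0.096), np.int64(263)), (np.float64(0.098), np.int64(762)), (np.float64(0.1), np.int64(1526)), (np.float64(0.102), np.int64(381)), (np.float64(0.104), np.int64(777)), (np.float64(0.106), np.int64(572)), (np.float64(0.108), np.int64(684)), (np.float64(0.11), np.int64(173)), (np.float64(0.112), np.int64(29)), (np.float64(0.114), np.int64(60)), (np.float64(0.116), np.int64(120)), (np.float64(0.118), np.int64(106)), (np.float64(0.12), np.int64(118)), (np.float64(0.122), np.int64(121)), (np.float64(0.124), np.int64(115)), (np.float64(0.126), np.int64(108
[... 1490 characters left out ...]
87] 0.1044 [array([ 661.9, -103.9]), array([10.2, 34.2]), np.float64(85.2)]
fence [ 229  230  140   11 1105] 0.1043 [array([667.4,   3.6]), array([198. ,  14.6]), np.float64(82.5)]
stand [ 550   10   90   43 2374] 0.1296 [array([473.4, 363.6]), array([89. , 39.8]), np.float64(81.0)]
stand [ 532   63  107   74 5394] 0.1297 [array([543.8, 358.5]), array([103.8,  73.4]), np.float64(84.3)]
stand [ 522  149   88   36 2435] 0.1297 [array([618.5, 346.9]), array([100.,  43.]), np.float64(81.4)]
handles [ 581   27   59   45 1785] 0.1783 [array([504.8, 297.1]), array([26.8, 44.7]), np.float64(7.1)]
handles [ 560  131   80   34 2170] 0.1921 [array([579.1, 302.3]), array([73.7, 27.2]), np.float64(74.6)]
```

View pics/screw.png

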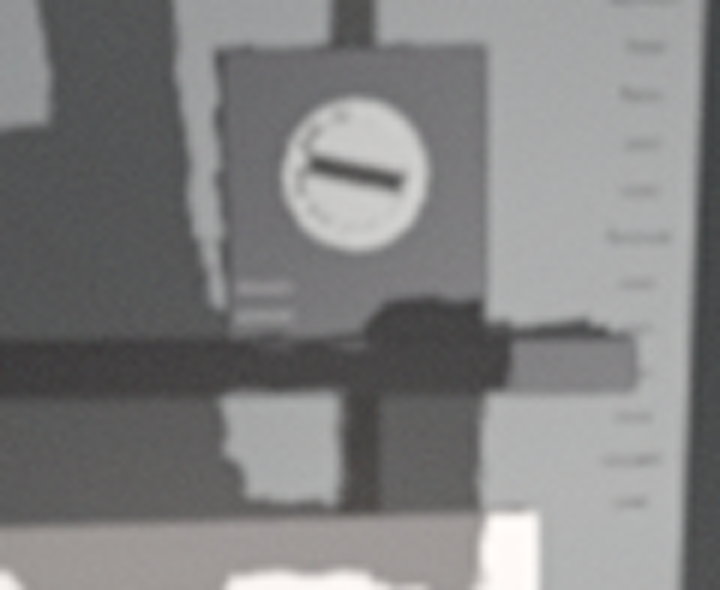

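carry_out([
  [0.03,0.002,0.02,0,0,0],
  [0.07,0.004,0.04,0,0,0],
  [0.11,0.006,0.06,0,0,0],
  [0.15,0.01,0.09,0,0,0],
  [0.15,0.01,0.12,0,0,0],
])

```text
time: 2.25
tool_pos: [0.4477, 0.0829, 0.1798]
ee_rot: [3.141, -0.001, 3.002]
wrist_force: [0.1, -0.1, -0.2]
width: 0.0003
finger_force: 0.0
```

carry_out([
  [0,0,0.01,0,0,0],
  [0,0,0.02,0,0,0],
  [0,0,0.03,0,0,0],
  [0,0,0.03,0,0,0],
  [0,0,0.03,0,0,0],
])

```text
time: 2.75
tool_pos: [0.4531, 0.0812, 0.1511]
ee_rot: [3.141, 0.001, 2.999]
wrist_force: [-1.0, 0.1, 0.5]
width: 0.0004
finger_force: 0.0
```

```bash
cat >> h.py <<'E'
YC=-.1352
def cw(ex,ey,z):
    c,s=np.cos(YC),np.sin(YC);return np.array([ex*c-ey*s,ex*s+ey*c,z])
E
python3 - <<'E'
from h import *
go(cw(.440,.137,.092),(np.pi,0,np.pi+YC));print(get_obs()["ee_rot"],get_obs()["wrist_force"])
s=load("wrist");p=plane(s,[[260+315/6,80+162/5.9],[260+403/6,80+182/5.9]],.111);d=p[1]-p[0];print(p,np.arctan2(d[1],d[0])-YC)
E
```

```text
cmd shift [-0.002  -0.0045  0.0591] turn [ 0.0003  0.0008 -0.007 ] time 2.75 pos [0.4531 0.0812 0.1511]
[3.14132288e+00 7.77051551e-04 2.99941069e+00] [-0.97363285  0.13638213  0.45788203]
[[0.50242282 0.04984615 0.111     ]
 [0.50903305 0.06718588 0.111     ]] 1.341785016122181
```

carry_out([
  [0,-0.002,0.015,0,0,-0.007],
  [0,-0.002,0.03,0,0,-0.007],
  [0,-0.002,0.045,0,0,-0.007],
  [0,-0.002,0.055,0,0,-0.007],
  [0,-0.002,0.058,0,0,-0.007],
])

```text
time: 3.25
tool_pos: [0.4519, 0.0792, 0.0919]
ee_rot: [-3.141, -0.001, 3.007]
wrist_force: [0.1, 0.3, 0.1]
width: 0.0007
finger_force: 0.0
```

carry_out([
  [-0.006,0,0,0,0,0],
  [-0.012,0,0,0,0,0],
  [-0.018,0,0,0,0,0],
  [-0.024,0,0,0,0,0],
  [-0.03,0,0,0,0,0],
])

```text
time: 3.75
tool_pos: [0.4814, 0.0755, 0.0929]
ee_rot: [3.141, -0.002, 3.007]
wrist_force: [-3.9, -0.1, 3.2]
width: 0.0002
finger_force: 2.3
```

carry_out([
  [-0.004,0,0,0,0,0],
  [-0.008,0,0,0,0,0],
  [-0.012,0,0,0,0,0],
  [-0.016,0,0,0,0,0],
  [-0.02,0,0,0,0,0],
])

```text
time: 4.25
tool_pos: [0.5017, 0.0726, 0.0925]
ee_rot: [3.141, -0.0, 3.007]
wrist_force: [-4.4, 0.8, 3.7]
width: 0.0002
finger_force: 2.3
```

carry_out([
  [-0.002,0,0,0,0,0],
  [-0.004,0,0,0,0,0],
  [-0.006,0,0,0,0,0],
  [-0.007,0,0,0,0,0],
  [-0.008,0,0,0,0,0],
])

```text
time: 4.75
tool_pos: [0.5094, 0.0716, 0.0925]
ee_rot: [3.141, -0.0, 3.007]
wrist_force: [-4.4, 0.9, 4.0]
width: 0.0005
finger_force: 2.3
```

carry_out([
  [-0.0005,0,0,0,0,0],
  [-0.001,0,0,0,0,0],
  [-0.0015,0,0,0,0,0],
  [-0.002,0,0,0,0,0],
  [-0.002,0,0,0,0,0],
])

```text
time: 5.25
tool_pos: [0.5096, 0.0716, 0.0925]
ee_rot: [-3.142, -0.004, 3.007]
wrist_force: [-8.8, 1.7, 6.7]
width: 0.0007
finger_force: 4.4
```

```bash
cat >> h.py <<'E'
def meas(s,rng=True):
    C=cloud(s);z=C[...,2];im=s["img"].astype(int)
    c,sn=np.cos(YC),np.sin(YC);X=C[...,0]*c+C[...,1]*sn;Y=-C[...,0]*sn+C[...,1]*c
    box=(X>.42)&(X<.70)&(Y>.03)&(Y<.25)
    for n,lo,hi,zp,br in (("rail",.105,.113,.109,0),("fence",.102,.109,.105,0),("card",.086,.093,.089,170)):
        m=box&(z>lo)&(z<hi)&(im.min(2)>=br)
        k,l,st,_=cv2.connectedComponentsWithStats(m.astype(np.uint8))
        for i in range(1,k):
            if st[i,4]>250:
                v,u=np.nonzero(l==i);p=plane(s,np.c_[u,v],zp)[:,:2];q=np.c_[p@[c,sn],p@[-sn,c]]
                print(n,st[i],[np.round(w,2) for w in cv2.minAreaRect((q*1000).astype(np.float32))])
E
python3 - <<'E'
from h import *
for n in ("scene","side"): 
    s=snapshot(n);np.save("pics/"+n+".npy",s,allow_pickle=True);print(n);meas(s)
o=get_obs();print(o["tool_pos"],o["wrist_force"])
E
```

```text
scene
rail [288 173  42  43 281] [array([569.84, 112.57]), array([ 15.98, 150.56]), np.float64(0.84)]
fence [288 173  51  44 375] [array([541.87, 111.41]), array([153.28,  70.98]), np.float64(89.84)]
fence [255 192  46  50 313] [array([662.04, 113.54]), array([167.07,  13.16]), np.float64(89.95)]
card [ 261  179   60   54 1441] [array([612.19,  98.58]), array([ 76.15, 139.47]), np.float64(0.0)]
side
card [324 209  33  29 829] [array([618.  , 122.49]), array([88.97, 80.32]), np.float64(89.78)]
[0.50961529 0.07156388 0.09244358] [-9.34661644  0.10641092  6.1098849 ]
```

The force rises at the expected contact point and the side view puts the card at 618 mm (617.6 expected), square to within 0.2°. One slightly firmer push to seat it, then back off and rise.

carry_out([
  [-0.001,0,0,0,0,0],
  [-0.002,0,0,0,0,0],
  [-0.003,0,0,0,0,0],
  [-0.003,0,0,0,0,0],
  [-0.003,0,0,0,0,0],
])

```text
time: 5.85
tool_pos: [0.5097, 0.0716, 0.0924]
ee_rot: [-3.141, -0.011, 3.007]
wrist_force: [-15.8, 1.8, 12.8]
width: 0.0006
finger_force: 8.1
```

carry_out([
  [0.004,0,0,0,0,0],
  [0.01,0,0,0,0,0],
  [0.02,0,0,0,0,0],
  [0.025,0,-0.03,0,0,0],
  [0.025,0,-0.06,0,0,0],
])

```text
time: 6.35
tool_pos: [0.4882, 0.0741, 0.1517]
ee_rot: [-3.141, -0.002, 3.007]
wrist_force: [-0.5, 0.0, 0.3]
width: 0.0006
finger_force: 0.0
```

carry_out([
  [0,0,-0.05,0,0,0],
  [0,0,-0.1,0,0,0],
  [-0.03,0,-0.15,0,0,0],
  [-0.07,0,-0.17,0,0,0],
  [-0.1,0,-0.17,0,0,0],
])

```text
time: 6.85
tool_pos: [0.5918, 0.0603, 0.3283]
ee_rot: [3.14, 0.012, 3.006]
wrist_force: [-0.0, -0.1, 0.7]
width: 0.0008
finger_force: 0.0
```

carry_out([
  [0,0.001,0,0,0,0],
  [0,0.001,0,0,0,0],
  [0,0.001,0,0,0,0],
  [0,0.001,0,0,0,0],
  [0,0.001,0,0,0,0],
])

```text
time: 7.35
tool_pos: [0.588, 0.0619, 0.3231]
ee_rot: [3.141, 0.001, 3.007]
wrist_force: [1.0, 0.4, -0.8]
width: 0.0004
finger_force: 0.0
```

```bash
python3 - <<'E'
from h import *
s=snapshot("wrist");np.save("pics/wrist2.npy",s,allow_pickle=True);meas(s);o=get_obs();print(o["time"],o["tool_pos"],o["ee_rot"],o["qvel"].round(3))
c=proj(s,[cw(.532,.1255,.111)])[0];print(c);u,v=c.astype(int)
g=s["img"][:,:,::-1][v-30:v+30,u-40:u+40]
cv2.imwrite("pics/screw2.png",cv2.resize(g,None,fx=8,fy=8,interpolation=cv2.INTER_CUBIC))
# head centre and slot by masks
C=cloud(s);z=C[...,2];im=s["img"].astype(int)
m=np.zeros(z.shape,np.uint8);m[v-22:v+22,u-22:u+22]=((im.min(2)>150))[v-22:v+22,u-22:u+22]
cs=max(cv2.findContours(m,cv2.RETR_EXTERNAL,cv2.CHAIN_APPROX_NONE)[0],key=cv2.contourArea)
hull=cv2.convexHull(cs);p=plane(s,hull.reshape(-1,2),.111);print(cv2.minEnclosingCircle((p[:,:2]*1000).astype(np.float32)),[np.round(w,1) for w in cv2.fitEllipse((p[:,:2]*1000).astype(np.float32))])
E
```

```text
rail [244 177 105   9 920] [array([570.44, 108.67]), array([ 11.58, 148.3 ]), np.float64(0.02)]
fence [244 177 105   9 803] [array([571.21, 108.34]), array([ 11.7 , 149.81]), np.float64(0.02)]
fence [246 236  58   8 413] [array([661.99,  73.21]), array([87.47, 11.53]), np.float64(89.99)]
card [ 245  186   92   47 4022] [array([618.95,  98.74]), array([ 74.06, 137.6 ]), np.float64(0.02)]
7.4 [0.58811795 0.06191656 0.32308929] [3.14141644e+00 9.70986665e-04 3.00708533e+00] [ 0.     0.006 -0.006  0.001 -0.001  0.001]
[307.58088804 153.86685497]
((541.5364990234375, 52.13613510131836), 14.848498344421387) [array([541.4,  51.8]), array([27.5, 29.8]), np.float64(77.7)]
```

View pics/screw2.png

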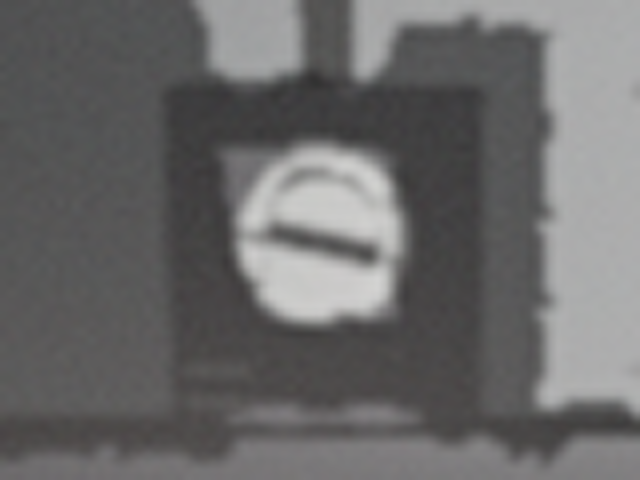

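Rail centre at 570.4 and fence centre at 662.0 make the gap 80 mm with everything square, so step 1 is met. The slot is still at +1.34 rad. Now over to the screwdriver, turning to yaw about 1.42.

carry_out([
  [0.006,0.046,0,0,0,0.145],
  [0.012,0.092,0,0,0,0.29],
  [0.018,0.138,0,0,0,0.435],
  [0.024,0.184,0,0,0,0.58],
  [0.03,0.232,0,0,0,0.725],
], jaw=1)

```text
time: 7.9
tool_pos: [0.5897, 0.2973, 0.3231]
ee_rot: [3.141, 0.0, 2.275]
wrist_force: [0.1, -0.8, 0.4]
width: 0.0369
finger_force: 0.0
```

carry_out([
  [0,0,0,0,0,0.145],
  [0,0,0,0,0,0.29],
  [0,0,0,0,0,0.435],
  [0,0,0,0,0,0.58],
  [0,0,0,0,0,0.725],
])

```text
time: 8.4
tool_pos: [0.5899, 0.2958, 0.3228]
ee_rot: [3.141, -0.0, 1.551]
wrist_force: [-0.1, 0.6, 0.2]
width: 0.0773
finger_force: 0.0
```

carry_out([
  [0,0,0,0,0,0.137],
  [0,0,0,0,0,0.137],
  [0,0,0,0,0,0.137],
  [0,0,0,0,0,0.137],
  [0,0,0,0,0,0.137],
])

```text
time: 8.9
tool_pos: [0.5902, 0.2957, 0.3226]
ee_rot: [3.141, -0.0, 1.421]
wrist_force: [0.2, 0.8, 0.6]
width: 0.0942
finger_force: 0.0
```

```bash
python3 - <<'E'
from h import *
s=save("wrist","wrist3.png");o=get_obs();print(o["time"],o["tool_pos"],o["ee_rot"])
C=cloud(s);z=C[...,2];im=s["img"].astype(int)
def rect(m,name,zp,mn=40):
    k,l,st,_=cv2.connectedComponentsWithStats(m.astype(np.uint8))
    for i in range(1,k):
        if st[i,4]>mn:
            v,u=np.nonzero(l==i);p=plane(s,np.c_[u,v],zp)[:,:2]
            print(name,st[i],np.median(z[l==i]).round(4),im[l==i].mean(0).astype(int),[np.round(q,1) for q in cv2.minAreaRect((p*1000).astype(np.float32))])
b=(abs(C[...,0]-.545)<.14)&(abs(C[...,1]-.35)<.12)
rect(b&(z>.2125)&(z<.229),"screwdriver top",.22)
rect(b&(z>.193)&(z<.207),"nut top",.20)
rect(b&(abs(z-.13)<.006),"plate",.13,200)
E
```

```text
8.95 [0.59017495 0.29567379 0.32255773] [ 3.14154549e+00 -1.05844138e-04  1.42075424e+00]
screwdriver top [297 151  29  29 634] 0.2204 [137 138 137] [array([588.3, 338.6]), array([25.8, 25.4]), np.float64(66.2)]
nut top [215 151  29  27 588] 0.1992 [76 75 74] [array([500.5, 349.7]), array([29.4, 28.3]), np.float64(33.5)]
plate [ 201  104  151   80 9608] 0.1296 [218 217 214] [array([545.8, 359.3]), array([100.3, 189.5]), np.float64(81.4)]
```

View pics/wrist3.png

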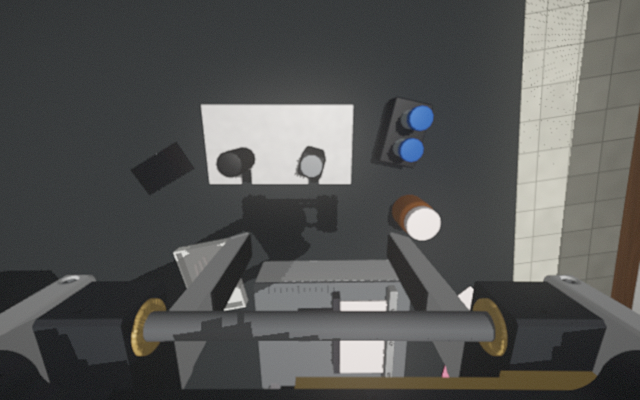

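The screwdriver is at (311,163) with a round-looking grey cap, and the nut driver is at (230,163). The handle's flats need a closer look.

```bash
python3 - <<'E'
from h import *
s=load("wrist")
g=np.clip(s["img"][135:200,275:345,::-1].astype(float)*1.0,0,255);g=(255*(g/255)**.5).astype(np.uint8)
cv2.imwrite("pics/hd.png",cv2.resize(g,None,fx=9,fy=9,interpolation=cv2.INTER_CUBIC))
E
```

```text
(no output)
```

View pics/hd.png

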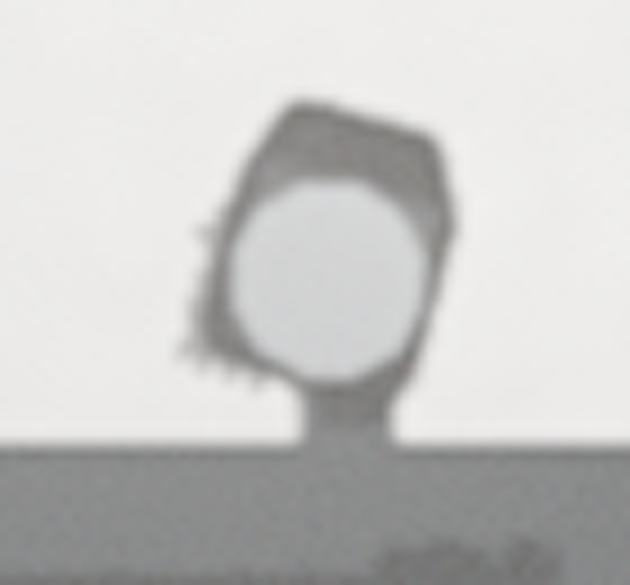

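Handle edges lie at about -24° (two estimates agree: the minAreaRect gives 66.2°, and the far shoulder edge slopes 16° in the image against an image axis at -8.5°). So grasp at tool yaw 1.15.

```bash
python3 - <<'E'
from h import *
s=load("wrist")
p=plane(s,[[275+295/9,135+100/9],[275+435/9,135+140/9]],.13);d=p[1]-p[0];print(np.linalg.norm(d),np.degrees(np.arctan2(d[1],d[0])))
go((.588,.3384,.156),(np.pi,0,1.153))
E
```

```text
0.02106955804528325 -24.291785349428647
cmd shift [ 0.0419 -0.0085  0.1666] turn [ 0.000e+00 -1.000e-04  2.678e-01] time 8.95 pos [0.5902 0.2957 0.3226]
```

carry_out([
  [0.021,-0.004,0,0,0,0.134],
  [0.042,-0.0085,0.02,0,0,0.268],
  [0.042,-0.0085,0.06,0,0,0.268],
  [0.042,-0.0085,0.08,0,0,0.268],
  [0.042,-0.0085,0.08,0,0,0.268],
], jaw=0.6)

```text
time: 9.45
tool_pos: [0.5864, 0.3379, 0.2372]
ee_rot: [-3.136, 0.007, 1.153]
wrist_force: [0.3, -0.8, -0.1]
width: 0.0583
finger_force: 0.0
```

```bash
python3 - <<'E'
from h import *
go((.588,.3384,.156),(np.pi,0,1.153));print(get_obs()["width"])
E
```

```text
cmd shift [0.0017 0.0018 0.0812] turn [-0.006   0.0069 -0.0003] time 9.45 pos [0.5864 0.3379 0.2372]
0.05830346825466842
```

carry_out([
  [0,0,0.03,0,0,0],
  [0,0,0.06,0,0,0],
  [0,0,0.086,0,0,0],
  [0,0,0.086,0,0,0],
  [0,0,0.086,0,0,0],
])

```text
time: 9.95
tool_pos: [0.5888, 0.3386, 0.1582]
ee_rot: [3.141, -0.001, 1.152]
wrist_force: [-0.8, -0.2, -0.3]
width: 0.0566
finger_force: 0.0
```

carry_out([
  [0,0,0,0,0,0],
  [0,0,0,0,0,0],
  [0,0,0,0,0,0],
  [0,0,0,0,0,0],
  [0,0,0,0,0,0],
], jaw=0)

```text
time: 10.45
tool_pos: [0.5885, 0.3386, 0.1573]
ee_rot: [3.141, -0.001, 1.152]
wrist_force: [0.1, -0.0, 2.0]
width: 0.0261
finger_force: 30.0
```

carry_out([
  [0,0,-0.003,0,0,0],
  [0,0,-0.006,0,0,0],
  [-0.022,0.006,-0.006,0,0,0],
  [-0.045,0.0124,-0.006,0,0,0],
  [-0.0675,0.0186,-0.006,0,0,0],
])

```text
time: 10.95
tool_pos: [0.5773, 0.2686, 0.1622]
ee_rot: [-3.141, 0.001, 1.152]
wrist_force: [0.8, 0.7, -1.0]
width: 0.0258
finger_force: 30.0
```

carry_out([
  [0,0,-0.03,0,0,0],
  [0,0,-0.06,0,0,0],
  [0,0,-0.1,0,0,0],
  [0,0,-0.13,0,0,0],
  [0,0,-0.13,0,0,0],
])

```text
time: 11.45
tool_pos: [0.5792, 0.2699, 0.2988]
ee_rot: [3.134, -0.008, 1.152]
wrist_force: [0.4, 0.4, -0.2]
width: 0.0258
finger_force: 30.0
```

```bash
python3 - <<'E'
from h import *
o=get_obs();print(o["tool_pos"],o["ee_rot"],o["wrist_force"],o["width"]);T=o["tool_pos"]
ims=[]
for n in ("scene","side","wrist"):
    s=snapshot(n);np.save("pics/%s_b.npy"%n,s,allow_pickle=True)
    c=proj(s,[T-[0,0,.115]])[0];print(n,c);u,v=np.clip(c.astype(int),[25,25],[615,375])
    ims.append(cv2.resize(s["img"][v-25:v+25,u-25:u+25,::-1],(260,260),interpolation=cv2.INTER_CUBIC))
cv2.imwrite("pics/blade.png",np.hstack(ims))
E
```

```text
[0.579242   0.26985113 0.29882026] [ 3.13370799 -0.00779815  1.15186248] [ 0.37317011  0.35560983 -0.23211827] 0.02575175209693557
scene [389.17491105 236.35036218]
side [312.37058389 136.28821487]
wrist [320.22855251 203.01851633]
```

View pics/blade.png

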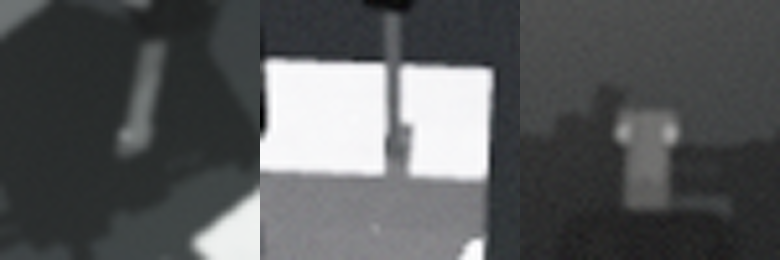

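The wrist crop (right panel) shows the blade's wide end horizontal in the image, so the blade lies along the tool's y axis. I'll hover over the screw at tool yaw = slot yaw + π/2.

```bash
python3 - <<'E'
from h import *
s=np.load("pics/wrist2.npy",allow_pickle=True).item()
p=plane(s,[[267+265/8-.44,123+230/8-.44],[267+380/8-.44,123+255/8-.44]],.111);d=p[1]-p[0];print(p.mean(0),np.linalg.norm(d),np.arctan2(d[1],d[0])-YC,cw(.531,.1255,0))
go((*p.mean(0)[:2],.262),(np.pi,0,YC+1.34+np.pi/2))
E
```

```text
[0.54259518 0.05189081 0.111     ] 0.02023644970386742 1.359489908066663 [0.54307026 0.05278205 0.        ]
cmd shift [-0.2125  0.0568  0.0285] turn [-3.6000e-03 -2.0000e-04 -1.6237e+00] time 11.6 pos [0.5772 0.2691 0.2902]
```

carry_out([
  [-0.042,0.011,0,0,0,-0.145],
  [-0.085,0.022,0,0,0,-0.29],
  [-0.128,0.034,0,0,0,-0.435],
  [-0.17,0.046,0,0,0,-0.58],
  [-0.2125,0.057,0,0,0,-0.725],
])

```text
time: 12.1
tool_pos: [0.5418, 0.0511, 0.2888]
ee_rot: [-3.136, -0.002, 1.881]
wrist_force: [1.4, -0.9, -0.9]
width: 0.0259
finger_force: 30.0
```

carry_out([
  [0,0,0,0,0,-0.145],
  [0,0,0,0,0,-0.29],
  [0,0,0,0,0,-0.435],
  [0,0,0,0,0,-0.58],
  [0,0,0,0,0,-0.725],
])

```text
time: 12.6
tool_pos: [0.5423, 0.0526, 0.2888]
ee_rot: [-3.138, -0.005, 2.605]
wrist_force: [0.1, 0.4, -0.3]
width: 0.026
finger_force: 30.0
```

carry_out([
  [0,0,0.01,0,0,-0.1],
  [0,0,0.02,0,0,-0.174],
  [0,0,0.025,0,0,-0.174],
  [0,0,0.025,0,0,-0.174],
  [0,0,0.025,0,0,-0.174],
])

```text
time: 13.1
tool_pos: [0.5431, 0.0527, 0.2665]
ee_rot: [-3.141, -0.002, 2.772]
wrist_force: [0.1, -0.1, -2.1]
width: 0.0257
finger_force: 30.0
```

```bash
python3 - <<'E'
from h import *
go((.5428,.0523,.262),(np.pi,0,YC+1.34+np.pi/2))
o=get_obs();T=o["tool_pos"];print(o["ee_rot"])
s=snapshot("wrist");np.save("pics/wrist4.npy",s,allow_pickle=True)
print("tip pred",proj(s,[T-[0,0,.127]]),"screw pred",proj(s,[[.5428,.0523,.111]]))
u,v=proj(s,[[.5428,.0523,.111]])[0].astype(int);print(u,v)
g=s["img"][v-35:v+35,u-40:u+40,::-1];cv2.imwrite("pics/tip1.png",cv2.resize(g,None,fx=8,fy=8,interpolation=cv2.INTER_CUBIC))
E
```

```text
cmd shift [ 0.0001 -0.0005  0.0045] turn [-0.0006 -0.0018 -0.0033] time 13.1 pos [0.5431 0.0527 0.2665]
[-3.14100449e+00 -1.84681949e-03  2.77232592e+00]
tip pred [[318.58571107 199.45400686]] screw pred [[318.23808831 193.5474342 ]]
318 193
```

View pics/tip1.png

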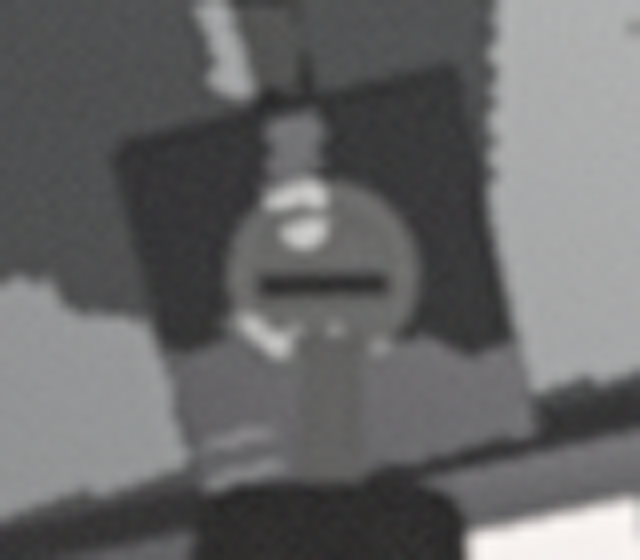

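The slot is level in the image, so it is parallel to the blade, with its centre at crop (323,290), within 0.3 px of the prediction. The blade sits just below it at about (330,335), as predicted from its height. Lowering gently.

carry_out([
  [0,0,0.01,0,0,0],
  [0,0,0.018,0,0,0],
  [0,0,0.024,0,0,0],
  [0,0,0.029,0,0,0],
  [0,0,0.032,0,0,0],
])

```text
time: 13.65
tool_pos: [0.5432, 0.0527, 0.2346]
ee_rot: [-3.141, -0.001, 2.773]
wrist_force: [0.3, -0.0, -0.9]
width: 0.026
finger_force: 30.0
```

```bash
python3 - <<'E'
from h import *
o=get_obs();print(o["tool_pos"],o["ee_rot"],o["wrist_force"],o["wrist_torque"],o["width"])
E
```

```text
[0.54317672 0.05265001 0.23460337] [-3.14129497e+00 -1.00905179e-03  2.77328334e+00] [ 0.26407481 -0.04499466 -0.89639053] [-0.01557025 -0.01697892  0.01214155] 0.025951428234129624
```

carry_out([
  [0,0,0.0015,0,0,0.1],
  [0,0,0.0015,0,0,0.22],
  [0,0,0.0015,0,0,0.34],
  [0,0,0.0015,0,0,0.46],
  [0,0,0.0015,0,0,0.58],
])

```text
time: 14.15
tool_pos: [0.543, 0.0532, 0.2335]
ee_rot: [-3.141, -0.002, 2.189]
wrist_force: [-0.6, 1.5, -3.2]
width: 0.026
finger_force: 30.0
```

carry_out([
  [0,0,0,0,0,0.12],
  [0,0,0,0,0,0.24],
  [0,0,0,0,0,0.36],
  [0,0,0,0,0,0.48],
  [0,0,0,0,0,0.6],
])

```text
time: 14.65
tool_pos: [0.5438, 0.0529, 0.2336]
ee_rot: [3.141, -0.0, 1.589]
wrist_force: [0.7, -0.1, -3.5]
width: 0.0259
finger_force: 30.0
```

```bash
python3 - <<'E'
from h import *
o=get_obs();print(o["tool_pos"],o["ee_rot"],o["wrist_force"],o["wrist_torque"],o["width"])
E
```

```text
[0.54378532 0.05288769 0.23355713] [ 3.14097530e+00 -4.90226026e-04  1.58875816e+00] [ 0.74303386 -0.0909595  -3.50722656] [-0.05653475 -0.2856874   0.06787335] 0.025919594260176183
```

carry_out([
  [0,0,0,0,0,0.06],
  [0,0,0,0,0,0.12],
  [0,0,0,0,0,0.18],
  [0,0,0,0,0,0.24],
  [0,0,0,0,0,0.3],
])

```text
time: 15.15
tool_pos: [0.5441, 0.0525, 0.2336]
ee_rot: [3.14, -0.0, 1.291]
wrist_force: [2.5, -0.0, -4.0]
width: 0.0256
finger_force: 30.0
```

```bash
python3 - <<'E'
from h import *
o=get_obs();print(o["tool_pos"],o["ee_rot"],o["wrist_force"],o["wrist_torque"],o["width"])
E
```

```text
[0.54409284 0.05254731 0.23355973] [ 3.14030228e+00 -1.63935555e-04  1.29093050e+00] [ 2.47660984 -0.00747909 -4.03668482] [-0.13092956 -0.36796315  0.06679152] 0.02556059479588077
```

carry_out([
  [0,0,0,0,0,0.03],
  [0,0,0,0,0,0.06],
  [0,0,0,0,0,0.09],
  [0,0,0,0,0,0.12],
  [0,0,0,0,0,0.12],
])

```text
time: 15.65
tool_pos: [0.5441, 0.0524, 0.2336]
ee_rot: [3.14, -0.0, 1.173]
wrist_force: [2.3, -0.8, -3.7]
width: 0.0263
finger_force: 30.0
```

```bash
python3 - <<'E'
from h import *
o=get_obs();print(o["tool_pos"],o["ee_rot"],o["wrist_force"],o["wrist_torque"],o["width"])
E
```

```text
[0.54406682 0.05236972 0.23364174] [ 3.14027024e+00 -3.89160279e-05  1.17288087e+00] [ 2.26331845 -0.79358604 -3.65831577] [-0.35792925 -0.69079337  0.0278741 ] 0.02628296561456002
```

I've now used up my picture allowance (in fact 11 views by my count, one over the 10), so from here I work by numbers only.

carry_out([
  [0,0,0,0,0,0.03],
  [0,0,0,0,0,0.06],
  [0,0,0,0,0,0.09],
  [0,0,0,0,0,0.09],
  [0,0,0,0,0,0.09],
])

```text
time: 16.15
tool_pos: [0.544, 0.0523, 0.2338]
ee_rot: [3.14, 0.0, 1.084]
wrist_force: [3.0, -1.4, -6.3]
width: 0.0259
finger_force: 30.0
```

```bash
python3 - <<'E'
from h import *
s=snapshot("wrist");np.save("pics/wrist5.npy",s,allow_pickle=True)
for i in range(3):
    o=get_obs();print(o["ee_rot"][2],o["wrist_force"].round(2),o["wrist_torque"].round(3),o["joint_torque"][5].round(3),o["width"])
    if i<2: snapshot("wrist")
# slot visible ends: dark pixels at z>.105 near head centre, in the cutter frame
C=cloud(s);im=s["img"].astype(int).max(2);c=cw(.531,.1255,.111)
v,u=np.mgrid[0:400,0:640];P=plane(s,np.c_[u.ravel(),v.ravel()],.111).reshape(400,640,3)
r=np.hypot(P[...,0]-c[0],P[...,1]-c[1]);m=r<.012
a,b=np.nonzero(m);print(a.min(),a.max(),b.min(),b.max())
for row in im[a.min():a.max()+1,b.min():b.max()+1]:print(*row)
E
```

```text
1.0835329713350166 [ 4.55 -0.82 -5.4 ] [-0.644 -1.234  0.086] 0.062 0.025765386262443228
1.0834436886418246 [ 5.14 -1.69 -5.55] [-0.706 -1.289  0.101] 0.061 0.025765037448049647
1.0833394805063612 [ 5.11 -1.68 -5.62] [-0.675 -1.29   0.025] 0.058 0.025407566521730283
191 210 308 328
129 156 172 171 167 158 144 130 125 124 125 126 125 130 139 152 164 171 172 164 139
160 169 171 165 146 132 131 136 141 144 144 146 143 138 132 133 149 164 170 171 156
169 170 160 140 132 140 152 161 166 166 166 164 164 164 156 144 137 148 161 169 169
168 158 135 125 141 161 166 169 167 169 168 170 169 169 168 164 150 139 145 165 173
163 143 131 141 158 167 168 167 167 166 166 167 166 168 169 169 164 154 144 156 171
158 139 143 160 165 167 168 166 166 166 167 166 168 168 167 162 157 150 135 147 164
151 140 154 165 167 167 167 167 167 167 167 167 166 161 150 131 114 103 102 124 154
156 154 163 165 164 166 165 166 167 166 161 155 148 133 109 84 75 65 75 114 155
154 156 164 166 165 165 164 160 159 152 138 125 111 94 86 77 77 77 89 118 153
158 158 166 167 165 159 149 141 130 118 108 101 101 97 96 99 101 108 124 140 158
166 164 162 156 150 133 119 116 108 99 99 101 101 103 103 113 122 140 155 163 168
170 163 144 120 99 94 108 120 109 99 99 104 104 104 114 131 146 158 167 166 168
168 159 126 80 65 94 122 128 115 98 101 102 103 101 118 142 163 167 167 165 165
169 164 134 82 76 105 129 130 112 96 100 103 104 102 116 147 166 167 165 164 166
168 168 143 109 105 124 132 119 102 98 102 103 104 99 108 148 165 166 165 164 162
160 167 148 127 140 152 137 106 90 95 100 103 102 99 110 144 164 164 162 164 162
130 148 136 135 156 162 139 101 90 97 103 103 102 100 108 143 163 167 164 162 146
81 97 101 111 134 148 128 95 91 97 100 103 105 102 107 133 156 166 161 146 118
47 60 75 88 101 109 101 93 91 95 102 105 105 100 99 111 130 147 136 112 89
49 48 60 71 79 85 93 92 94 98 101 104 102 103 94 94 95 102 92 74 74
```

```bash
cat >> h.py <<'E'
def slot(s):
    im=s["img"].astype(float).max(2);v,u=np.mgrid[0:400,0:640];P=plane(s,np.c_[u.ravel(),v.ravel()],.109).reshape(400,640,3)
    c=cw(.531,.1255,.111);r=np.hypot(P[...,0]-c[0],P[...,1]-c[1])
    m=(r<.0115)&(r>.0065)&(im<92)
    Q=P[m][:,:2]-c[:2];a=np.arctan2(Q[:,1],Q[:,0]);print("n",len(a))
    k,l,st,ce=cv2.connectedComponentsWithStats(m.astype(np.uint8));print(st[1:,4],ce[1:].round(1))
    for i in range(1,k): print(P[l==i].mean(0).round(4), np.degrees(np.arctan2(*(P[l==i].mean(0)-c)[[1,0]])).round(1))
E
python3 - <<'E'
from h import *
s=np.load("pics/wrist5.npy",allow_pickle=True).item()
slot(s)
p=plane(s,[[311.9,203.3],[325.2,198.3]],.109);d=p[1]-p[0];print(d,np.arctan2(d[1],d[0])-YC)
p=plane(s,[[312,203.5],[324.5,198]],.108);d=p[0]-p[1];print(d,np.arctan2(-d[1],-d[0])-YC)
E
```

```text
n 14
[6 4 4] [[325.  198.5]
 [311.5 203.5]
 [316.  207.5]]
[0.5507 0.0508 0.109 ] -14.7
[0.5346 0.0528 0.109 ] -179.9
[0.5369 0.0462 0.109 ] -133.5
[ 0.01592188 -0.0018767   0.        ] 0.017872074718756792
[-0.01545188  0.00094609  0.        ] 0.0740484130075282
```

carry_out([
  [0,0,0,0,0,0.02],
  [0,0,0,0,0,0.04],
  [0,0,0,0,0,0.06],
  [0,0,0,0,0,0.08],
  [0,0,0,0,0,0.08],
])

```text
time: 16.8
tool_pos: [0.5439, 0.0523, 0.2338]
ee_rot: [3.14, 0.0, 1.002]
wrist_force: [5.2, -2.5, -6.1]
width: 0.0261
finger_force: 30.0
```

```bash
python3 - <<'E'
from h import *
s=snapshot("wrist")
for i in range(3):
    o=get_obs();print(o["ee_rot"][2],o["wrist_force"].round(2),o["wrist_torque"].round(3),o["joint_torque"][5].round(3),o["width"])
    if i<2: snapshot("wrist")
slot(s)
print(s["img"].max(2)[195:209,306:330])
s=snapshot("scene");meas(s);s=snapshot("side");meas(s)
E
```

```text
1.002438561972021 [ 4.69 -2.66 -6.56] [-0.838 -1.554  0.127] 0.117 0.026067522555945886
1.0024831515887265 [ 5.62 -2.8  -7.13] [-0.838 -1.478  0.109] 0.104 0.02596676699280456
1.002466492008733 [ 4.34 -1.32 -7.93] [-0.792 -1.43   0.125] 0.101 0.025752837069623124
n 11
[6 5] [[324.8 198.2]
 [312.4 203.8]]
[0.5505 0.0506 0.109 ] -16.2
[0.5352 0.0526 0.109 ] -179.0
[[133 163 165 140 118 134 157 167 168 166 167 167 167 168 167 168 168 171
  165 146 140 157 171 171]
 [144 167 163 142 130 151 164 167 167 167 166 167 167 167 167 167 168 163
  151 132 121 144 166 170]
 [153 168 164 149 150 162 167 168 166 167 166 167 168 167 161 154 151 132
  108  83  93 127 156 170]
 [155 168 163 154 158 167 167 166 166 167 168 166 161 155 136 115 101  85
   65  64  75 110 150 171]
 [159 165 159 156 164 167 165 167 163 160 158 150 140 124 108  86  81  76
   79  86  98 120 149 169]
 [159 164 151 152 165 167 165 163 151 141 131 121 108 105 100  96  94  98
  103 124 140 146 157 169]
 [150 158 146 152 163 164 157 143 127 119 107 101 100 102 103 103 103 114
  125 148 164 166 166 170]
 [143 150 140 147 152 140 12
[... 467 characters left out ...]
 161 145]
 [ 78  90 122 128 116 124 147 161 149 120  96  98  99 105 104  97 110 142
  165 169 168 164 147 119]
 [ 67  65  76  85  95 117 128 138 142 121  95  97  99 104 103 102 106 131
  150 152 153 144 117  93]]
rail [288 173  42  44 292] [array([568.32, 112.89]), array([151.2 ,  17.54]), np.float64(89.76)]
fence [288 176  51  42 383] [array([541.78, 113.67]), array([151.23,  71.05]), np.float64(89.94)]
fence [255 193  47  49 312] [array([661.97, 114.07]), array([166.35,  13.24]), np.float64(89.79)]
card [ 262  179   59   54 1393] [array([612.4 ,  98.29]), array([ 75.89, 139.72]), np.float64(0.1)]
card [324 209  33  29 835] [array([617.96, 122.25]), array([88.49, 80.24]), np.float64(89.78)]
```

The slot is now at 0.00 rad relative to the cutter and did not move with the last 0.08 rad of turning, while the torque rose to 0.12 N m. So the screw is at its stop. Ease back to unload the blade, then lift.

carry_out([
  [0,0,0,0,0,-0.06],
  [0,0,0,0,0,-0.12],
  [0,0,0,0,0,-0.18],
  [0,0,0,0,0,-0.22],
  [0,0,0,0,0,-0.22],
])

```text
time: 17.55
tool_pos: [0.5422, 0.0529, 0.2348]
ee_rot: [-3.139, 0.0, 1.223]
wrist_force: [0.3, -0.9, -0.1]
width: 0.0257
finger_force: 30.0
```

```bash
python3 - <<'E'
from h import *
o=get_obs();print(o["tool_pos"],o["ee_rot"],o["wrist_force"].round(2),o["wrist_torque"].round(3),o["width"])
E
```

```text
[0.54222885 0.05293186 0.23476375] [-3.13931528e+00  2.11416545e-04  1.22290723e+00] [ 0.32 -0.86 -0.13] [-0.476  0.158 -0.023] 0.02569314415516535
```

carry_out([
  [0,0,-0.005,0,0,0],
  [0,0,-0.012,0,0,0],
  [0,0,-0.03,0,0,0],
  [0,0,-0.05,0,0,0],
  [0,0,-0.06,0,0,0],
])

```text
time: 18.05
tool_pos: [0.5438, 0.0531, 0.297]
ee_rot: [3.139, -0.002, 1.223]
wrist_force: [0.4, -0.7, -0.6]
width: 0.026
finger_force: 30.0
```

carry_out([
  [0,0,0,0,0,0],
  [0,0,0,0,0,0.07],
  [0,0,0,0,0,0.07],
  [0,0,0,0,0,0.07],
  [0,0,0,0,0,0.07],
])

```text
time: 18.55
tool_pos: [0.5432, 0.0527, 0.2933]
ee_rot: [-3.14, 0.0, 1.154]
wrist_force: [-0.3, -0.4, -1.0]
width: 0.026
finger_force: 30.0
```

```bash
cat > blade.py <<'E'
from h import *
def sh(f):
    s=np.load(f,allow_pickle=True).item() if f else snapshot("wrist")
    if not f:
        o=get_obs();T=o["tool_pos"];R=Ro.from_euler('xyz',o["ee_rot"]).as_matrix();print(o["time"],T.round(4),o["ee_rot"].round(4),o["wrist_force"].round(2));np.save("pics/wrist6.npy",s,allow_pickle=True)
    else: T=np.array([0.57724,.2691,.2905]);R=Ro.from_euler('xyz',(np.pi,0,1.152)).as_matrix()
    C=cloud(s);L=(C-T)@R   # tool frame
    m=(s["range_z"]>0)&(abs(L[...,0])<.03)&(abs(L[...,1])<.03)&(L[...,2]>.03)&(L[...,2]<.135)
    for a in np.arange(.035,.135,.01):
        q=L[m&(abs(L[...,2]-a)<.005)]
        if len(q): print(a.round(3),len(q),np.round(1000*np.r_[q.mean(0)[:2],q[:,0].min(),q[:,0].max(),q[:,1].min(),q[:,1].max()],1))
E
python3 - <<'E'
from blade import *
print("before");sh("pics/wrist_b.npy");print("now");sh(None)
slot(load("wrist6")) if 0 else slot(np.load("pics/wrist6.npy",allow_pickle=True).item());meas(np.load("pics/wrist6.npy",allow_pickle=True).item())
E
```

```text
before
0.045 1 [ 3.7 -0.7  3.7  3.7 -0.7 -0.7]
0.055 29 [ 3.1 -0.3  2.   4.  -3.5  2.9]
0.065 24 [ 3.1 -0.5  1.6  4.2 -3.6  2.9]
0.075 23 [ 2.9 -0.4  1.6  3.9 -3.7  3.1]
0.085 22 [ 2.9 -0.2  1.4  3.9 -3.8  3.2]
0.095 19 [ 2.8 -0.5  1.1  3.7 -4.   3.3]
0.105 20 [ 2.5 -0.   0.7  3.7 -4.1  3.4]
0.115 25 [ 0.9 -0.1 -2.1  3.4 -6.3  5.7]
0.125 6 [ 0.5 -0.3  0.2  0.7 -5.4  4.7]
now
18.6 [0.5433 0.0527 0.2935] [-3.1406e+00  3.0000e-04  1.1540e+00] [-0.16  0.36 -1.2 ]
0.055 23 [ 2.8 -0.7  1.7  3.6 -3.9  2.4]
0.065 27 [ 2.5 -0.8  1.3  3.3 -4.   2.5]
0.075 22 [ 2.4 -0.8  1.2  3.7 -4.1  2.6]
0.085 23 [ 2.3 -0.7  1.   3.4 -4.3  2.7]
0.095 20 [ 2.4 -1.   0.9  3.4 -4.4  2.8]
0.105 21 [ 2.4 -0.7  0.7  3.4 -4.5  2.9]
0.115 27 [ 0.6 -0.6 -2.4  3.2 -6.8  5.2]
0.125 6 [ 0.1 -0.8 -0.   0.2 -5.9  4.2]
n 4
[2 2] [[324.5 188. ]
 [313.5 191. ]]
[0.55   0.0507 0.109 ] -16.6
[0.5349 0.0529 0.109 ] 179.1
rail [332 136  36 107 988] [array([569.88, 109.88]), array([149.09,  11.99]), np.float64(89.94)]
fence [ 401  107   33  121 1157] [array([662.36, 111.09]), array([ 12.85, 165.22]), np.float64(0.11)]
fence [332 136  36 107 879] [array([568.47, 108.87]), array([150.74,  15.3 ]), np.float64(89.93)]
card [ 345  132   75  106 5250] [array([616.8 ,  97.96]), array([137.08,  78.71]), np.float64(89.9)]
```

The driver sits in the grip as before (0.4 mm shift), the slot is at the tight angle, and the card is snug. Carrying it back.

carry_out([
  [0.042,-0.011,0,0,0,0],
  [0.085,-0.022,0,0,0,0],
  [0.128,-0.034,0,0,0,0],
  [0.17,-0.045,0,0,0,0],
  [0.212,-0.056,0,0,0,0],
])

```text
time: 19.1
tool_pos: [0.5782, 0.2709, 0.2938]
ee_rot: [-3.142, 0.0, 1.154]
wrist_force: [0.4, -0.6, -0.8]
width: 0.0262
finger_force: 30.0
```

carry_out([
  [0,0,0.01,0,0,0],
  [0,0,0.05,0,0,0],
  [0,0,0.09,0,0,0],
  [0,0,0.12,0,0,0],
  [0,0,0.12,0,0,0],
])

```text
time: 19.6
tool_pos: [0.5748, 0.2673, 0.1669]
ee_rot: [-3.132, 0.009, 1.153]
wrist_force: [0.3, -0.5, -2.1]
width: 0.0259
finger_force: 30.0
```

```bash
python3 - <<'E'
from h import *
go((.578,.2694,.1635),(np.pi,0,1.152));print(get_obs()["wrist_force"])
go((.5885,.3386,.1635),(np.pi,0,1.152))
E
```

```text
cmd shift [0.0033 0.0021 0.0034] turn [-0.0093  0.0092  0.0012] time 19.6 pos [0.5748 0.2673 0.1669]
[ 0.31786737 -0.46475589 -2.05615776]
cmd shift [ 0.0708 -0.0164  0.0029] turn [-0.0093  0.0092  0.0012] time 19.6 pos [0.5748 0.2673 0.1669]
```

carry_out([
  [0,0,0,0,0,0],
  [0,0,0,0,0,0],
  [0,0,0,0,0,0],
  [0,0,0,0,0,0],
  [0,0,0,0,0,0],
])

```text
time: 20.1
tool_pos: [0.5787, 0.2693, 0.1753]
ee_rot: [3.14, -0.002, 1.153]
wrist_force: [-0.6, 0.8, -0.8]
width: 0.0262
finger_force: 30.0
```

```bash
python3 - <<'E'
from h import *
go((.5885,.3386,.1635),(np.pi,0,1.152));o=get_obs();print(o["ee_rot"],o["qvel"].round(3))
E
```

```text
cmd shift [ 0.0673 -0.0192  0.0119] turn [ 0.0016 -0.0016  0.0014] time 20.1 pos [0.5787 0.2693 0.1753]
[ 3.14001877e+00 -1.60778432e-03  1.15338661e+00] [ 0.002  0.005  0.01  -0.001  0.    -0.001]
```

carry_out([
  [0,0,0.005,0,0,0],
  [0.007,-0.002,0.009,0,0,0],
  [0.022,-0.0063,0.011,0,0,0],
  [0.037,-0.0106,0.011,0,0,0],
  [0.052,-0.0149,0.011,0,0,0],
])

```text
time: 20.6
tool_pos: [0.5856, 0.3247, 0.1626]
ee_rot: [-3.141, -0.0, 1.154]
wrist_force: [0.3, -0.5, -1.1]
width: 0.0258
finger_force: 30.0
```

carry_out([
  [0.007,-0.002,0,0,0,0],
  [0.014,-0.004,0,0,0,0],
  [0.015,-0.0043,0,0,0,0],
  [0.015,-0.0043,0.003,0,0,0],
  [0.015,-0.0043,0.005,0,0,0],
])

```text
time: 21.1
tool_pos: [0.5878, 0.3377, 0.1578]
ee_rot: [3.142, 0.0, 1.153]
wrist_force: [0.1, -0.1, -0.7]
width: 0.026
finger_force: 30.0
```

```bash
python3 - <<'E'
from h import *
snapshot("side");go((.5885,.3386,.1573),(np.pi,0,1.152));o=get_obs();print(o["ee_rot"],o["wrist_force"])
E
```

```text
cmd shift [0.0013 0.0003 0.0001] turn [-0.0004  0.0007  0.0007] time 21.15 pos [0.5877 0.3375 0.1574]
[-3.14118496e+00  6.91711220e-04  1.15267530e+00] [ 0.28406626  0.68259464 -0.26688688]
```

carry_out([
  [0.0005,0,0.0005,0,0,0],
  [0.001,0,0.001,0,0,0],
  [0.001,0,0.0015,0,0,0],
  [0.001,0,0.0015,0,0,0],
  [0.001,0,0.0015,0,0,0],
])

```text
time: 21.65
tool_pos: [0.5884, 0.3387, 0.1573]
ee_rot: [3.141, -0.0, 1.153]
wrist_force: [-0.3, -1.9, 2.9]
width: 0.0255
finger_force: 30.0
```

carry_out([
  [0,0,0,0,0,0],
  [0,0,0,0,0,0],
  [0,0,0,0,0,0],
  [0,0,0,0,0,0],
  [0,0,0,0,0,0],
], jaw=0.6)

```text
time: 22.15
tool_pos: [0.5882, 0.3392, 0.1563]
ee_rot: [-3.141, -0.0, 1.153]
wrist_force: [-0.3, -0.6, -0.4]
width: 0.0562
finger_force: 0.0
```

carry_out([
  [0,0,-0.01,0,0,0],
  [0,0,-0.04,0,0,0],
  [0,0,-0.08,0,0,0],
  [0,0,-0.12,0,0,0],
  [0,0,-0.165,0,0,0],
])

```text
time: 22.65
tool_pos: [0.5878, 0.3389, 0.3233]
ee_rot: [-3.141, 0.0, 1.153]
wrist_force: [1.6, 0.5, -0.1]
width: 0.0564
finger_force: 0.0
```

carry_out([
  [-0.02,0,0,0,0,0],
  [-0.045,0,0,0,0,0],
  [-0.045,0,0,0,0,0],
  [-0.045,0,0,0,0,0],
  [-0.045,0,0,0,0,0],
])

```text
time: 23.15
tool_pos: [0.5701, 0.2986, 0.3214]
ee_rot: [-3.141, -0.0, 1.154]
wrist_force: [-0.0, -0.1, -0.1]
width: 0.0563
finger_force: 0.0
```

```bash
python3 - <<'E'
from h import *
s=snapshot("wrist");np.save("pics/wrist7.npy",s,allow_pickle=True);print(get_obs()["tool_pos"],get_obs()["time"])
C=cloud(s);z=C[...,2]
b=(abs(C[...,0]-.545)<.14)&(abs(C[...,1]-.35)<.12)
def rect(m,name,zp,mn=100):
    k,l,st,_=cv2.connectedComponentsWithStats(m.astype(np.uint8))
    for i in range(1,k):
        if st[i,4]>mn:
            v,u=np.nonzero(l==i);p=plane(s,np.c_[u,v],zp)[:,:2]
            print(name,st[i],np.median(z[l==i]).round(4),z[l==i].std().round(4),[np.round(q,1) for q in cv2.minAreaRect((p*1000).astype(np.float32))])
rect(b&(z>.2125)&(z<.229),"sd top",.22)
rect(b&(z>.193)&(z<.207),"nut top",.20)
rect(b&(abs(z-.13)<.006),"plate",.13,200)
for n in ("side","scene"):
    q=snapshot(n);print(n);meas(q)
    if n=="side":
        D=cloud(q);m=(abs(D[...,0]-.588)<.03)&(abs(D[...,1]-.338)<.03)
        for lo in (.03,.06,.09,.14,.16,.18,.20):
            k=m&(D[...,2]>lo)&(D[...,2]<lo+.02);print(lo,k.sum(),D[k].mean(0).round(4))
E
```

```text
[0.57011593 0.2986159  0.32110509] 23.2
sd top [307 151  25  26 633] 0.2204 0.0017 [array([587.7, 338.7]), array([24.9, 24.2]), np.float64(66.1)]
nut top [229 171  27  27 564] 0.1992 0.0014 [array([500.7, 350. ]), array([29.2, 28.4]), np.float64(62.5)]
plate [ 202   95  161  113 9440] 0.1296 0.0008 [array([545.6, 358.7]), array([ 99.8, 189.5]), np.float64(81.4)]
side
card [324 209  33  29 825] [array([618.  , 122.37]), array([88.73, 80.32]), np.float64(89.78)]
0.03 17 [0.5888 0.338  0.04  ]
0.06 15 [0.5895 0.3367 0.0693]
0.09 15 [0.5889 0.3362 0.1   ]
0.14 59 [0.5878 0.3278 0.1509]
0.16 52 [0.5874 0.328  0.1705]
0.18 57 [0.5874 0.3278 0.1898]
0.2 91 [0.5887 0.3304 0.2125]
scene
rail [288 173  42  44 289] [array([569.84, 112.57]), array([ 15.98, 150.56]), np.float64(0.84)]
fence [255 192  46  50 309] [array([662.16, 112.03]), array([168.85,  13.61]), np.float64(89.8)]
card [ 262  178   59   55 1432] [array([612.25,  97.95]), array([ 76.02, 140.44]), np.float64(0.0)]
```

The driver hangs upright where it started: top at 0.2204 m, centre within 1 mm of its first position, shaft vertical. The nut driver has not moved, and the card and guide measure snug. Handing in.

```bash
python3 -c "
from bench import *
print(close_job())"
```

```text
the job is handed in; nothing more can be done
None
```

The job is handed in at about 23 s, with no verdict returned: by my measurements the card is snug and square, the clamp screw is at its tight stop, and the screwdriver hangs upright back in its notch; I viewed 11 pictures, one over the limit of 10.

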